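Re-span the bend rig and load the test bar

ROBOT

A 7-joint arm with a two-finger parallel gripper is mounted at the origin on the work surface. World frame = base frame: x ahead of the robot, y to its left, z up, the work surface at z = 0. Lengths are in mm, angles in rad, forces in N, time in s.
With the tool pointing down it reaches from about 400 to 900 mm from the base axis. Payload 5.6 kg.
Tool frame: the origin (TCP) lies midway between the tips of the shut fingers; the grasp point (between the pads) lies 19 mm behind it; z points along the fingers, y is the line along which they close (so a half turn about z gives the same grasp; the last joint's range is limited). The gripper opens to 92 mm and grips with 3 to 60 N. Pads are 20 mm wide; open, the fingers measure 128 mm over their backs; the gripper's body (75 mm by 189 mm) begins 69 mm behind the grasp point.
Start: joints at [-1.335, 0.468, -0.012, 1.603, 0.006, 1.071, -0.056], TCP at [178.923, 624.896, 214.592] pointing down, gripper open.
Joint ranges: [-2.53, 2.53], [-0.31, 2.02], [-1.57, 1.55], [0.28, 2.44], [-1.29, 4.43], [0.15, 1.84], [-2.92, 2.92]. Speed limits (rad/s): [2.57, 2.57, 3.14, 3.14, 3.14, 3.14, 3.14].

INTERFACE

Orientations are given as a unit quaternion [w, x, y, z].
In Python, from bench import bot, optics, ticket gives the robot as it stands.
- The arm moves only by the tool jog_arm, never from a script. Its argument "targets" is a list of rows, each a list of 7 numbers: the shift along the tool's x, y, z in m, then the turn, a rotation vector about the tool's x, y, z in degrees, then the opening, from -1 (shut) to 1 (fully open). In form: [[dx, dy, dz, ax, ay, az, claw], ...]. A call has 1 to 8 rows; each row is the pose to reach, as a shift and turn from the pose commanded when the call began, along the tool's axes at that moment; what a row does not reach only later rows make up. A row lasts 1/12 s, in which the tool goes at most 41.7 mm and 7.16 degrees, less where a joint would pass 70% of its speed; a pose out of reach is approached as far as the arm can. A call with a gripper value outside its range is refused whole. The fingers move at their own pace and stop on an object; the grip force is fixed at half the most. Time passes only in rows, so rows that repeat a pose let the fingers close. It gives the time, the measured TCP pose, the force, the opening and the grip force at its end, in the units of the state.
- bot.sense(): the state, without advancing time (a new reading comes with each control period).
- optics.snapshot(name): name is "scene" or "top"; returns a dict with "pixels" (400x640x3 uint8, red, green, blue), "z_map" (400x640 float32, mm along the optical axis (not along the pixel's ray), 0 where there is no reading), "K" (3x3 intrinsics, pixels), "xyz" and "rotation" of the camera in the world. Camera axes: x right, y up, looking along -z (the intrinsics and any distortion apply to the point x, -y, -z); pixel columns grow to the right and rows downward; lengths in mm; the calibration is good to about 2 mm. A picture is of the moment at which its call begins.
- ticket.sign_off(): hands the job in; it is judged then, once.
The state is a dict: "time": time; "q": joint angles; "joint_velocities": joint speeds; "effort": joint torques, N m; "tcp_pos": TCP position; "orientation": TCP orientation; "contact_force": force on the tool from outside, world axes, zero at the start; "wrist_torque": the same for the moment, N m; "grip_width": finger opening in mm; "gripper_force": force on a finger pad.
Only numpy, scipy, OpenCV 4.12 (cv2) and the standard library are available. Lean on these libraries where they do the work, as an engineer would, in place of code of your own. Each camera call takes 0.05 s, during which the arm holds its last target. There are 200 camera calls.

TASK

The bend rig's supports are too far apart for the next specimen: pull the black index plunger knob on the sliding support, slide that support in along the rail to the middle hole, and let the plunger go so that its pin drops fully home there. Then lay the longer of the two loose wooden bars flat across both support rollers, square to them, centred on them and overhanging equally at both ends. Set the bar down rather than dropping it, and do not disturb the other things on the table.

Things in the scene. Friction and masses are not known exactly. Their poses are not given: they have to be found in the camera images.
- bed: Fixed bend rig: dark steel base plate 120 x 310 x 12 mm and on it, along y, a bright roof-shaped steel rail (ridge 49 mm high, flanks sloping 35 degrees from level) with two aluminium supports. Origin: on the table under the middle of the rail. -x is the side with the knob; +y points roughly to the robot. The fixed support is at y -100 mm, the sliding one starts locked at y +100 mm.
- carriage (a joint): How far the sliding support (saddle 60 mm long, 0.6 kg) has been slid from the outermost hole towards the fixed support (along the bed's -y), in m: 0 outermost hole (start), 0.050 middle hole, 0.100 innermost hole; stops at -0.012 and 0.112. A seated pin leaves 1.5 mm of play either way. Sliding friction 1 to 2 N.
- plunger (a joint): How far the plunger is pulled out along its axis, in m: 0 home in a hole, 0.008 when its round-nosed pin (10 mm diameter) rides on the rail between holes, 0.016 at its stop. The pin is clear of the rail from 0.008 on. A spring draws it in: 4 N at 0, 9 N at 0.016. Let go within about 3 mm of a hole, it drops in.
- knob (a point): Middle of the black round plunger knob's grip, 32 mm diameter, 18 mm long, at x -61, y +100, z +71 mm of the bed at the start. Its z axis points out along the plunger (pull this way), 35 degrees from vertical, leaning to the bed's -x; its y is the bed's. The knob ends 12 mm further out; the saddle is 38 mm inward; fingers have room all round, the roller's end is 45 mm up-slope.
- moving_roller (a point): Top middle of the sliding support's steel roller (14 mm diameter, 50 mm long along the bed's x, top 110 mm above the table), carried on an upright 14 mm thick on the saddle. Axes as the bed's.
- fixed_roller (a point): Top middle of the fixed support's roller, the same size and height, at y -100 mm of the bed. Axes as the bed's.
- middle_hole (a point): Mouth of the middle one of three dark index holes, 13 mm wide, in a row in the rail's knob-side (-x) flank at y +100, +50 (this one) and 0 mm of the bed. Axes as the bed's.
- span_mid (a point): Point on the bed midway between the two roller tops once the sliding support is in the middle hole (span 150 mm): x 0, y -25, z 110 mm in the bed's frame; axes as the bed's. The bar's underside must be centred here.
- test_bar: The longer loose wooden bar, 190 long (its x) x 30 wide (y) x 12 mm thick (z), about 50 g, lying flat on the table to the robot's right. Origin: centre of its underside.
- test_bar_center (a point): Centre of the longer wooden bar, 6 mm above its underside; axes as the bar's.
- offcut: Bystander: shorter bar of the same wood, 110 x 30 x 12 mm, flat on the table near the longer bar (which of the two lies nearer the rig varies). Origin: centre of its underside.
- loading_nose: Bystander: aluminium blade 16 x 80 x 30 mm with a steel stem, 87 mm high in all, standing beside the rig, off its +x side. Origin: centre of its underside.
- weight: Bystander: steel 500 g weight, 42 mm diameter, 63 mm high, beside the rig, off its +x side. Origin: centre of its underside.
- platen: Bystander: aluminium disc 70 mm diameter, 12 mm thick, with a stem, 52 mm high in all. Origin: centre of its underside.
- beaker: Bystander: pale open beaker 68 mm diameter, 75 mm high. Origin: centre of its underside.
- bracket: Bystander: black U-shaped bracket 110 x 30 x 40 mm. Origin: centre of its underside.
Mind the look-alikes: they are no part of the job. Leave any red or turquoise look-alike of the test_bar alone.

How it is judged:
By the outcome, as a careful person would: the job done as asked, in the order asked, and still so for the second after the job is handed in, with the robot touching nothing.
It also fails if it takes over 58 s, if anything falls off the work surface, if the arm or the gripper's body presses on something with over 40 N, if the wrist force passes 120 N, or if a joint passes its speed limit or range.

## Working session

There is one attempt and no reset: what is moved stays moved. The work goes in short steps, Python scripts to look and compute and a tool call to move; the robot and the scene stay as the last step left them, time stands still between calls to the robot, and variables do not carry over. Pictures are saved under pics/ and viewed, at most 10 in all, crops included, and the job is handed in when it is done.

Besides the shell and the picture viewer there is one more tool, called by a JSON object that holds its "name" and its "arguments", one argument or row to a line. jog_arm: Moves the arm, as the interface text tells. Its arguments: {"type":"object","properties":{"targets":{"type":"array"}},"required":["targets"]}

```bash
mkdir -p pics; ls
python3 - <<'E'
from bench import bot, optics
import cv2,numpy as np
for n in("scene","top"):
    s=optics.snapshot(n); cv2.imwrite(f"pics/{n}0.png",s["pixels"][:,:,::-1]); np.savez(f"{n}0.npz",**s)
    print(n,s["K"],s["xyz"],s["rotation"],[k for k in s])
print(bot.sense())
E
```

```text
pics
scene [[375.87218963   0.         318.94646688]
 [  0.         375.87218963 197.04495579]
 [  0.           0.           1.        ]] [1213.1983422   335.83632151  941.75727638] [0.50589155 0.20018447 0.30257526 0.78259065] ['pixels', 'z_map', 'K', 'xyz', 'rotation']
top [[431.42990634   0.         318.89420309]
 [  0.         431.42990634 203.96771339]
 [  0.           0.           1.        ]] [ 314.72809286   16.46274854 1082.95178989] [-0.69539298 -0.06493572  0.06443848  0.71278303] ['pixels', 'z_map', 'K', 'xyz', 'rotation']
{'time': 0.1, 'q': array([-1.33495757,  0.46829332, -0.01159934,  1.60350277,  0.00596916,
        1.07145108, -0.0562688 ]), 'joint_velocities': array([-0.0004491 , -0.00037345,  0.00015493, -0.0032289 , -0.00194657,
        0.00020074,  0.00093107]), 'effort': array([ 1.13734022e-03, -5.21651816e+01, -1.24167575e-02, -2.44366318e+01,
       -5.67002955e-02,  1.40139632e-02,  6.63004107e-05]), 'tcp_pos': array([178.81875324, 624.3684686 , 213.74478977]), 'orientation': array([-6.71789455e-05,  1.38993505e-01,  9.90292961e-01, -8.07167628e-04]), 'contact_force': array([0.35076162, 0.29279639, 0.41430625]), 'wrist_torque': array([-0.01371317,  0.03893525, -0.00037838]), 'gripper_force': 0.0, 'grip_width': 91.58330467108736}
```

View pics/scene0.png

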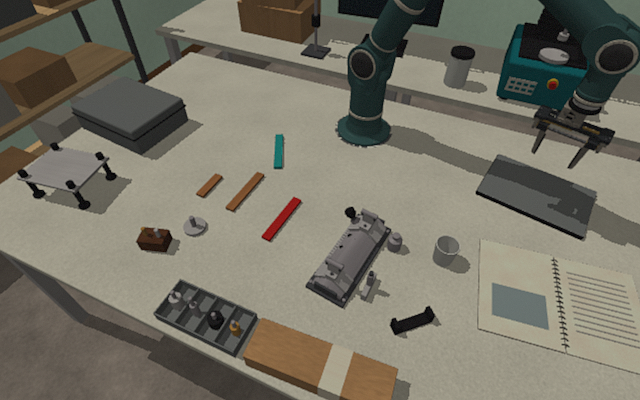

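View pics/top0.png

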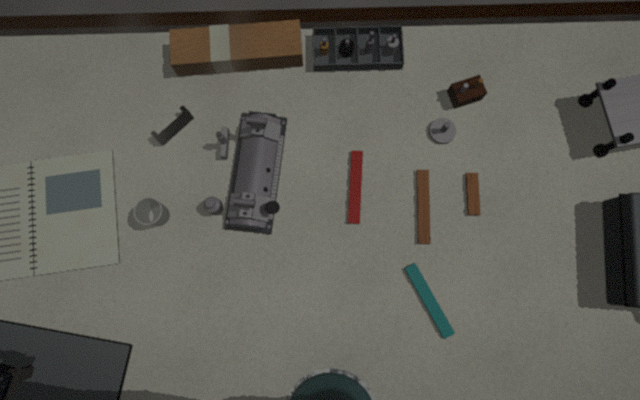

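The candidates in the top image:
- **Long plain wood bar** at (423,207): this is the test bar.
- **Short wood bar** at (472,194): the offcut.
- **Look-alikes:** a red bar at (355,187) and a turquoise bar at (428,300).
- **Knob:** black, at (272,207). The near support at about (242,203) is the sliding one, and the index holes are at about (267,170–187).
- **Other dark items:** the bracket at (172,125) and the tray contents at (346,47).

I choose the knob at (272,207) and the bar at (423,207).

```bash
cat > h.py <<'E'
import numpy as np, cv2
from scipy.spatial.transform import Rotation as R
def rot(q): q=np.asarray(q); return R.from_quat([q[1],q[2],q[3],q[0]]).as_matrix()
def ray(s,u,v):
    K=s["K"]; d=np.stack([(np.asarray(u)-K[0,2])/K[0,0],-(np.asarray(v)-K[1,2])/K[1,1],-np.ones_like(u,float)],-1)
    return d@rot(s["rotation"]).T
def cloud(s):
    v,u=np.mgrid[0:400,0:640].astype(float); return s["xyz"]+ray(s,u,v)*s["z_map"][...,None]
def onplane(s,u,v,z):
    d=ray(s,u,v); return s["xyz"]+d*((z-s["xyz"][2])/d[...,2])[...,None]
def bar(s,x0,x1,y0,y1,z=12):
    hsv=cv2.cvtColor(s["pixels"],cv2.COLOR_RGB2HSV); m=np.zeros((400,640),np.uint8)
    m[y0:y1,x0:x1]=(hsv[y0:y1,x0:x1,1]>100)*255
    c=max(cv2.findContours(m,0,cv2.CHAIN_APPROX_NONE)[0],key=cv2.contourArea)[:,0].astype(float)
    P=onplane(s,c[:,0],c[:,1],z)[:,:2]; return cv2.minAreaRect(P.astype(np.float32)),P
E
python3 - <<'E'
from h import *
np.set_printoptions(precision=1,suppress=True)
for n,b in(("top",[(400,445,160,250),(460,485,165,222)]),("scene",[(222,270,168,215),(192,226,170,200)])):
    s=dict(np.load(n+"0.npz")); C=cloud(s)
    print(n,"table z",np.median(C[250:330,200:300,2]) )
    for bb in b: print(bar(s,*bb)[0])
    lo=(220,105,292,236) if n=="top" else (300,200,395,310)
    u0,v0,u1,v1=lo; Q=C[v0:v1,u0:u1]; px=s["pixels"][v0:v1,u0:u1]
    z=Q[...,2]; m=(z>7)&(z<140)
    n_,l,st,ce=cv2.connectedComponentsWithStats(m.astype(np.uint8)); k=1+np.argmax(st[1:,4]); m=l==k
    P=Q[m]; print("rig",len(P),"plate pts rect",cv2.minAreaRect(P[P[:,2]<20][:,:2].astype(np.float32)))
    hi=P[P[:,2]>98]; print("high");print(hi.round(0)[:60])
    dk=m&(px.max(-1)<45)&(z>50); print("knob",dk.sum(),Q[dk].mean(0),Q[dk].min(0),Q[dk].max(0))
s=dict(np.load("top0.npz"));a=cv2.resize(s["pixels"][100:250,210:450,::-1],None,fx=3.2,fy=3.2,interpolation=cv2.INTER_CUBIC)
cv2.imwrite("pics/crop1.png",cv2.convertScaleAbs(a,alpha=1.5))
E
```

```text
top table z -0.23794123610082352
((501.6539306640625, -247.2774658203125), (28.889402389526367, 187.41842651367188), 87.2570571899414)
((530.8848266601562, -374.7578125), (29.865476608276367, 106.13371276855469), 88.61064147949219)
rig 5585 plate pts rect ((603.4090576171875, 175.87831115722656), (120.88135528564453, 309.58447265625), 81.88899993896484)
high
[[713. 183. 110.]
 [713. 181. 109.]
 [714. 179. 107.]
 [715. 177. 104.]
 [710. 186. 111.]
 [710. 184. 110.]
 [710. 181. 111.]
 [710. 179. 110.]
 [710. 176. 111.]
 [709. 174. 112.]
 [710. 172. 109.]
 [711. 170. 108.]
 [711. 167. 107.]
 [708. 164. 113.]
 [711. 163. 107.]
 [711. 160. 106.]
 [711. 158. 106.]
 [708. 186. 109.]
 [709. 184. 107.]
 [707. 181. 111.]
 [706. 178. 113.]
 [708. 177. 108.]
 [708. 174. 109.]
 [707. 171. 112.]
 [707. 169. 111.]
 [707. 167. 110.]
 [707. 164. 110.]
 [706. 162. 113.]
 [707. 160. 110.]
 [707. 157. 109.]
 [708. 155. 107.]
 [706. 152. 112.]
 [708. 151. 107.]
 [706. 147. 113.]
 [707. 146. 108.]
 [708. 143. 107.]
 [706. 140. 111.]
 [707. 138. 108.]
 [707. 136. 109.]
 [705. 186. 109.]
 [707. 184. 106.]
 
[... 1228 characters left out ...]

 [514. 168. 103.]
 [513. 170. 104.]
 [513. 173. 105.]
 [511. 176. 104.]
 [512. 179. 106.]
 [510. 181. 106.]
 [513. 185. 110.]
 [510. 187. 109.]
 [508. 190. 108.]
 [508. 192. 109.]
 [505. 195. 107.]
 [515. 168. 100.]
 [514. 171. 100.]
 [515. 174. 104.]
 [514. 177. 103.]
 [515. 180. 106.]
 [511. 182. 103.]
 [513. 185. 107.]
 [511. 188. 106.]
 [514. 191. 110.]
 [515. 194. 113.]
 [510. 196. 109.]
 [510. 199. 110.]
 [505. 201. 106.]
 [518. 166.  98.]
 [516. 178. 102.]
 [514. 180. 100.]
 [516. 183. 104.]
 [516. 186. 105.]
 [515. 189. 106.]
 [511. 191. 103.]
 [512. 194. 105.]
 [513. 197. 107.]
 [510. 200. 106.]
 [511. 203. 109.]]
knob 107 [523.8 136.5  79.2] [486.5 111.   54. ] [720.1 209.  104.3]
```

View pics/crop1.png

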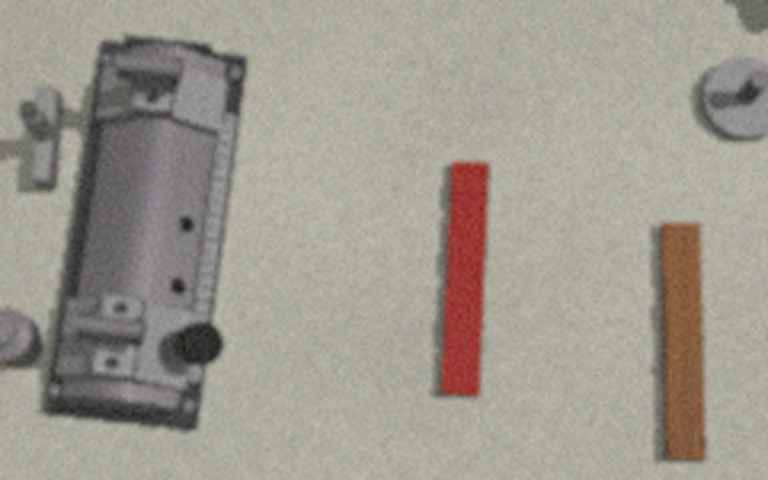

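The crop confirms the black knob at top pixel (272,207), the two free holes at (268,170) and (266,189), and the plain wood bar at (423,207). Next I refine the knob by triangulation and work out the tool pose for the grasp.

```bash
cat >> h.py <<'E'
BED=np.array([604.6,174.2,0]); th=np.deg2rad(171.87)
by=np.array([np.cos(th),np.sin(th),0]); bx=np.array([by[1],-by[0],0]); B=np.stack([bx,by,[0,0,1.]],1)
def knob(s,box):
    u0,v0,u1,v1=box; g=cv2.GaussianBlur(s["pixels"],(3,3),0).max(-1)
    m=np.zeros_like(g); m[v0:v1,u0:u1]=(g[v0:v1,u0:u1]<42)
    n,l,st,c=cv2.connectedComponentsWithStats(m); k=1+np.argmax(st[1:,4]); return c[k],st[k],l==k
def tri(s1,p1,s2,p2):
    A=[];b=[]
    for s,p in((s1,p1),(s2,p2)):
        d=ray(s,*p); d/=np.linalg.norm(d); M=np.eye(3)-np.outer(d,d); A.append(M); b.append(M@s["xyz"])
    A=np.vstack(A);b=np.hstack(b); x,r,*_=np.linalg.lstsq(A,b,rcond=None); return x,r
def delta(st,pos,M):
    """tool-frame shift (m) and rotvec (deg) from sensed pose to target pos (mm), rotation M"""
    R0=rot(st["orientation"]); return R0.T@(pos-st["tcp_pos"])/1000, R.from_matrix(R0.T@M).as_rotvec(degrees=True)
E
python3 - <<'E'
from h import *
from bench import bot
np.set_printoptions(precision=4,suppress=True)
t=dict(np.load("top0.npz"));s=dict(np.load("scene0.npz"))
a=knob(t,(255,190,290,222)); b=knob(s,(338,200,366,226)); print(a[:2],b[:2])
x,r=tri(t,a[0],s,b[0]); print("knob world",x,r,"bed",B.T@(x-BED))
for S,k in((t,a),(s,b)):
    P=cloud(S)[k[2]]; P=P[P[:,2]>60]; print("depth med bed",np.median((P-BED)@B,0), len(P))
# plate orientation separately + roller centres (z>100)
for n,S,box in(("t",t,(220,105,292,236)),("s",s,(300,200,395,310))):
    P=(cloud(S)[box[1]:box[3],box[0]:box[2]].reshape(-1,3)-BED)@B
    for y0 in(-100,100):
        h=P[(abs(P[:,1]-y0)<15)&(P[:,2]>98)&(abs(P[:,0])<40)]; print(n,y0,h.min(0),h.max(0),h.mean(0))
n=B@np.array([-np.sin(np.deg2rad(35)),0,np.cos(np.deg2rad(35))])
st=bot.sense()
for sg in(1,-1):
    z=-n; y=sg*by; M=np.stack([np.cross(y,z),y,z],1)
    k=BED+B@np.array([-61,100,71.])
    print(sg,k,"tcp",k-19*n,delta(st,k-19*n+80*n,M))
print(st["tcp_pos"])
E
```

```text
(array([270.8293, 207.122 ]), array([264, 202,  14,  11, 123], dtype=int32)) (array([350.525, 212.975]), array([346, 208,  10,  12,  80], dtype=int32))
knob world [498.2868 129.2142  67.7185] [1.1351] bed [-59.5685  98.8829  67.7185]
depth med bed [-61.8126 101.448   82.0056] 121
depth med bed [-56.4261  90.7855  79.5269] 75
t -100 [ -24.1439 -108.7036   98.1851] [ 26.3797 -90.9379 113.5528] [  1.4206 -99.1805 107.7131]
t 100 [-24.183   89.742   98.2048] [ 24.7999 107.7539 113.631 ] [ -0.047   99.7254 107.2514]
s -100 [ -25.7644 -112.9047   98.1431] [ 23.7109 -92.9492 113.3803] [  -0.8234 -105.6795  106.0399]
s 100 [-25.533   85.1089  98.4604] [ 23.6375 102.5813 112.6489] [ -0.2615  93.0643 105.6214]
1 [496.9784 127.955   71.    ] tcp [498.5196 138.7434  55.4361] (array([-0.4473, -0.4242,  0.0935]), array([-29.8576, -26.0347, -94.449 ]))
-1 [496.9784 127.955   71.    ] tcp [498.5196 138.7434  55.4361] (array([-0.4473, -0.4242,  0.0935]), array([-25.1049,  28.7913,  79.3783]))
[178.8188 624.3685 213.7448]
```

{"name": "jog_arm", "arguments": {
  "targets": [
    [-0.452,-0.458,0.044,-25.1,28.8,79.4,1],
    [-0.452,-0.458,0.044,-25.1,28.8,79.4,1],
    [-0.452,-0.458,0.044,-25.1,28.8,79.4,1],
    [-0.452,-0.458,0.044,-25.1,28.8,79.4,1],
    [-0.452,-0.458,0.044,-25.1,28.8,79.4,1],
    [-0.452,-0.458,0.044,-25.1,28.8,79.4,1],
    [-0.452,-0.458,0.044,-25.1,28.8,79.4,1],
    [-0.452,-0.458,0.044,-25.1,28.8,79.4,1]
  ]
}}

```text
time: 0.77
tcp_pos: [339.1, 331.0, 192.1]
orientation: [-0.137, 0.552, 0.807, 0.159]
contact_force: [1.0, 0.1, -0.0]
grip_width: 91.8
gripper_force: 0.0
```

```bash
cat > go.py <<'E'
import sys; from h import *; from bench import bot
np.set_printoptions(precision=4,suppress=True)
n=B@np.array([-np.sin(np.deg2rad(35)),0,np.cos(np.deg2rad(35))])
MK=np.stack([np.cross(-by,-n),-by,-n],1)
def k(out,slide=0): return BED+B@np.array([-61,100-slide,71.])+(out-19)*n
if __name__=="__main__":
    st=bot.sense(); out,sl=map(float,sys.argv[1:3])
    print(st["time"],st["tcp_pos"],"q",st["q"],"F",st["contact_force"],st["grip_width"],st["gripper_force"])
    print("delta",*delta(st,k(out,sl),MK)); 
    p=B.T@(st["tcp_pos"]+19*rot(st["orientation"])@[0,0,-1]-BED); print("grasp pt bed",p)
E
python3 go.py 140 0
```

```text
0.7667 [339.1141 331.0461 192.0924] q [-0.7409  0.1195  0.1619  2.2256 -0.6351  0.7006  0.2618] F [ 1.0203  0.0568 -0.0257] 91.79978646438946 0.0
delta [-0.2914  0.0436 -0.0972] [-8.5603  9.8386 27.4554]
grasp pt bed [110.1958 283.055  209.4283]
```

{"name": "jog_arm", "arguments": {
  "targets": [
    [-0.291,0.044,-0.097,-8.6,9.8,27.5,1],
    [-0.291,0.044,-0.097,-8.6,9.8,27.5,1],
    [-0.291,0.044,-0.097,-8.6,9.8,27.5,1],
    [-0.291,0.044,-0.097,-8.6,9.8,27.5,1],
    [-0.291,0.044,-0.097,-8.6,9.8,27.5,1],
    [-0.291,0.044,-0.097,-8.6,9.8,27.5,1],
    [-0.291,0.044,-0.097,-8.6,9.8,27.5,1],
    [-0.291,0.044,-0.097,-8.6,9.8,27.5,1]
  ]
}}

```text
time: 1.43
tcp_pos: [490.8, 57.1, 170.1]
orientation: [-0.194, 0.721, 0.625, 0.226]
contact_force: [0.2, 0.3, -0.4]
grip_width: 92.0
gripper_force: 0.0
```

```bash
python3 go.py 40 0
```

```text
1.4333 [490.8176  57.1198 170.0685] q [-0.1968  0.3496  0.4727  2.1184 -0.9253  1.0341  0.743 ] F [ 0.1862  0.3375 -0.3718] 91.97237826302451 0.0
delta [ 0.002  -0.0042  0.1009] [0.1571 0.3759 0.0264]
grasp pt bed [-142.7901   96.1335  185.7035]
```

{"name": "jog_arm", "arguments": {
  "targets": [
    [0.002,-0.004,0.03,0,0.4,0,1],
    [0.002,-0.004,0.07,0,0.4,0,1],
    [0.002,-0.004,0.1,0,0.4,0,1],
    [0.002,-0.004,0.12,0,0.4,0,1],
    [0.002,-0.004,0.13,0,0.4,0,1],
    [0.002,-0.004,0.14,0,0.4,0,1],
    [0.002,-0.004,0.14,0,0.4,0,1]
  ]
}}

```text
time: 2.02
tcp_pos: [495.0, 144.7, 55.9]
orientation: [-0.199, 0.718, 0.627, 0.228]
contact_force: [-0.4, 0.6, 0.6]
grip_width: 91.7
gripper_force: 0.0
```

```bash
python3 go.py 0 0
python3 - <<'E'
from bench import optics
import cv2,numpy as np
a=[]
for n,b in(("scene",(290,170,410,300)),("top",(215,130,335,240))):
    s=optics.snapshot(n);p=s["pixels"][b[1]:b[3],b[0]:b[2],::-1]; a.append(cv2.resize(p,(400,420),interpolation=cv2.INTER_CUBIC))
cv2.imwrite("pics/g1.png",cv2.convertScaleAbs(np.hstack(a),alpha=1.5))
E
```

```text
2.0167 [494.9713 144.696   55.9429] q [-0.2302  0.5553  0.3048  2.1742 -1.2303  0.8298  0.9435] F [-0.3769  0.5922  0.5831] 91.67893159297057 0.0
delta [-0.0047  0.0043 -0.0027] [-0.2396 -0.2018  0.2626]
grasp pt bed [-55.6635 104.2748  71.4682]
```

View pics/g1.png

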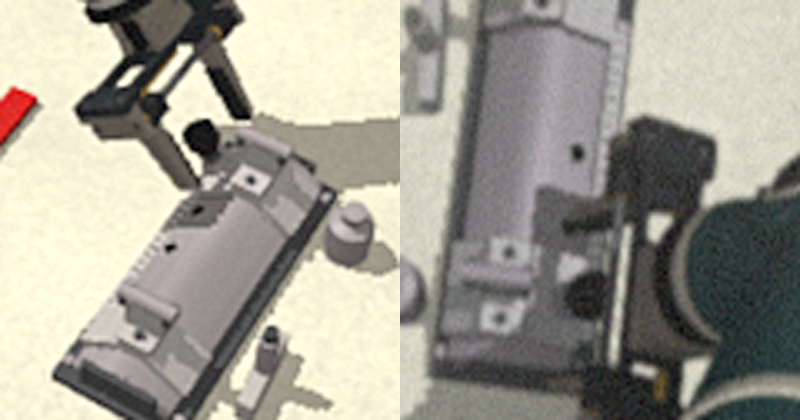

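The fingers straddle the knob (left panel, about (202,138)) but sit a few mm off. I correct that, then close.

{"name": "jog_arm", "arguments": {
  "targets": [
    [-0.004,0.004,-0.002,0,0,0,1],
    [-0.004,0.004,-0.002,0,0,0,1],
    [-0.004,0.004,-0.002,0,0,0,1]
  ]
}}

```text
time: 2.37
tcp_pos: [499.9, 138.0, 57.0]
orientation: [-0.198, 0.719, 0.626, 0.229]
contact_force: [0.6, -0.8, -0.0]
grip_width: 92.1
gripper_force: 0.0
```

```bash
python3 go.py 0 0
```

```text
2.3667 [499.8926 138.0338  56.9668] q [-0.2222  0.5581  0.3122  2.165  -1.223   0.8383  0.9443] F [ 0.5924 -0.7663 -0.0284] 92.09606609367981 0.0
delta [-0.0005 -0.0015  0.0015] [ 0.0125 -0.2021  0.248 ]
grasp pt bed [-61.5632  98.5445  72.4922]
```

{"name": "jog_arm", "arguments": {
  "targets": [
    [0,0,0.001,0,0,0,0.2],
    [0,0,0.001,0,0,0,-0.2],
    [0,0,0.001,0,0,0,-1],
    [0,0,0.001,0,0,0,-1],
    [0,0,0.001,0,0,0,-1],
    [0,0,0.001,0,0,0,-1],
    [0,0,0.001,0,0,0,-1],
    [0,0,0.001,0,0,0,-1]
  ]
}}

```text
time: 3.03
tcp_pos: [498.9, 139.7, 55.4]
orientation: [-0.198, 0.718, 0.626, 0.228]
contact_force: [-0.4, 0.7, 0.7]
grip_width: 40.6
gripper_force: 0.0
```

```bash
python3 go.py 0 0
```

```text
3.0333 [498.927  139.6913  55.3719] q [-0.2223  0.5608  0.3085  2.1656 -1.2252  0.8363  0.9456] F [-0.3998  0.697   0.6703] 40.59130438092094 0.0
delta [-0.0008 -0.0003 -0.0006] [-0.134  -0.2085  0.2593]
grasp pt bed [-60.0606  99.6862  70.896 ]
```

{"name": "jog_arm", "arguments": {
  "targets": [
    [0,0,0,0,0,0,-1],
    [0,0,0,0,0,0,-1],
    [0,0,0,0,0,0,-1],
    [0,0,0,0,0,0,-1]
  ]
}}

```text
time: 3.37
tcp_pos: [498.9, 139.7, 55.4]
orientation: [-0.199, 0.718, 0.626, 0.228]
contact_force: [-0.3, -0.3, -0.5]
grip_width: 30.8
gripper_force: 30.0
```

```bash
python3 go.py 12 0
```

```text
3.3667 [498.8961 139.6591  55.3748] q [-0.2222  0.5608  0.3084  2.1656 -1.2251  0.8363  0.9457] F [-0.3064 -0.3433 -0.4508] 30.8479153054021 29.999982951940183
delta [-0.0007 -0.0003 -0.0126] [-0.1363 -0.2096  0.2607]
grasp pt bed [-60.0971  99.7114  70.8988]
```

{"name": "jog_arm", "arguments": {
  "targets": [
    [0,0,-0.004,0,0,0,-1],
    [0,0,-0.008,0,0,0,-1],
    [0,0,-0.012,0,0,0,-1],
    [0,0,-0.012,0,0,0,-1],
    [0,0,-0.012,0,0,0,-1]
  ]
}}

```text
time: 3.78
tcp_pos: [497.7, 133.0, 65.1]
orientation: [-0.199, 0.718, 0.627, 0.228]
contact_force: [-0.1, 4.4, -6.5]
grip_width: 30.3
gripper_force: 30.0
```

```bash
python3 go.py 12 50
```

```text
3.7833 [497.6561 132.9863  65.1173] q [-0.2194  0.5409  0.322   2.1661 -1.1971  0.8513  0.927 ] F [-0.087   4.4166 -6.4639] 30.25390284119877 29.998348360604723
delta [-0.001   0.05   -0.0009] [-0.1616 -0.2036  0.2711]
grasp pt bed [-66.8765  99.9869  80.6424]
```

The pull force is 7.8 N, which puts the plunger about 12 mm out. I slide now.

{"name": "jog_arm", "arguments": {
  "targets": [
    [0,0.006,0,0,0,0,-1],
    [0,0.016,0,0,0,0,-1],
    [0,0.026,0,0,0,0,-1],
    [0,0.036,0,0,0,0,-1],
    [0,0.044,0,0,0,0,-1],
    [0,0.05,0,0,0,0,-1],
    [0,0.05,0,0,0,0,-1],
    [0,0.05,0,0,0,0,-1]
  ]
}}

```text
time: 4.45
tcp_pos: [548.6, 125.7, 65.2]
orientation: [-0.198, 0.719, 0.626, 0.229]
contact_force: [1.7, 4.0, -7.6]
grip_width: 30.2
gripper_force: 30.0
```

```bash
python3 go.py 0 50
```

```text
4.45 [548.5827 125.6614  65.2356] q [-0.2139  0.5976  0.3375  2.0479 -1.161   0.8974  0.8642] F [ 1.6942  3.9553 -7.5678] 30.216680617289402 29.998273578774253
delta [-0.0008 -0.0014  0.0114] [-0.0407 -0.1871  0.2646]
grasp pt bed [-66.9214  48.5763  80.7639]
```

{"name": "jog_arm", "arguments": {
  "targets": [
    [0,-0.001,0,0,0,0,-1],
    [0,-0.001,0,0,0,0,-1],
    [0,-0.001,0,0,0,0,-1]
  ]
}}

```text
time: 4.7
tcp_pos: [546.5, 126.0, 65.4]
orientation: [-0.198, 0.719, 0.626, 0.228]
contact_force: [0.7, 3.6, -9.2]
grip_width: 30.2
gripper_force: 30.0
```

```bash
python3 go.py 0 50
```

```text
4.7 [546.4837 125.9631  65.3589] q [-0.214   0.5954  0.337   2.0521 -1.1611  0.8966  0.8655] F [ 0.7368  3.5965 -9.1588] 30.205689827154576 29.998323045292636
delta [-0.0009  0.0007  0.0115] [-0.1025 -0.1986  0.2531]
grasp pt bed [-66.9227  50.6764  80.8849]
```

{"name": "jog_arm", "arguments": {
  "targets": [
    [0,0,0.004,0,0,0,-1],
    [0,0,0.008,0,0,0,-1],
    [0,0,0.0115,0,0,0,-1],
    [0,0,0.0115,0,0,0,-1],
    [0,0,0.0115,0,0,0,-1]
  ]
}}

```text
time: 5.12
tcp_pos: [547.5, 132.6, 55.7]
orientation: [-0.198, 0.719, 0.626, 0.228]
contact_force: [-0.0, 1.6, -4.7]
grip_width: 30.6
gripper_force: 30.0
```

```bash
python3 go.py 0 50
```

```text
5.1167 [547.5451 132.5556  55.7374] q [-0.2155  0.6129  0.3232  2.0514 -1.1819  0.8813  0.8785] F [-0.0469  1.6406 -4.7457] 30.62427848703704 29.998988997595006
delta [-0.0008  0.0006 -0.0002] [-0.1229 -0.2008  0.2502]
grasp pt bed [-60.2469  50.5512  71.263 ]
```

The knob is back at its home depth, so the pin has entered the hole. I release and back out.

{"name": "jog_arm", "arguments": {
  "targets": [
    [0,0,0,0,0,0,0],
    [0,0,0,0,0,0,1],
    [0,0,0,0,0,0,1],
    [0,0,0,0,0,0,1],
    [0,0,0,0,0,0,1],
    [0,0,0,0,0,0,1],
    [0,0,0,0,0,0,1]
  ]
}}

```text
time: 5.7
tcp_pos: [547.5, 132.7, 56.0]
orientation: [-0.198, 0.718, 0.626, 0.228]
contact_force: [0.1, -0.2, -0.4]
grip_width: 75.0
gripper_force: 0.0
```

{"name": "jog_arm", "arguments": {
  "targets": [
    [0,0,-0.01,0,0,0,1],
    [0,0,-0.03,0,0,0,1],
    [0,0,-0.07,0,0,0,1],
    [0,0,-0.11,0,0,0,1],
    [0,0,-0.15,0,0,0,1],
    [0,0,-0.18,0,0,0,1],
    [0,0,-0.18,0,0,0,1]
  ]
}}

```text
time: 6.28
tcp_pos: [535.9, 24.2, 208.5]
orientation: [-0.194, 0.72, 0.625, 0.232]
contact_force: [0.7, 0.2, 0.9]
grip_width: 92.1
gripper_force: 0.0
```

```bash
cat > look.py <<'E'
from h import *; from bench import optics,bot
np.set_printoptions(precision=4,suppress=True)
t=optics.snapshot("top");s=optics.snapshot("scene"); np.savez("top1.npz",**t); np.savez("scene1.npz",**s)
b=knob(s,(338,200,380,250)); print(b[:2])
for S,o in(("scene0.npz",s),("top0.npz",t)):
    old=dict(np.load(S)); box=(300,200,395,310) if "sc" in S else (220,105,292,236)
    for n,q in(("old",old),("new",o)):
        P=(cloud(q)[box[1]:box[3],box[0]:box[2]].reshape(-1,3)-BED)@B
        h=P[(P[:,1]>0)&(P[:,2]>100)&(P[:,2]<114)&(abs(P[:,0])<27)]; print(S,n,h.mean(0),np.median(h,0),len(h))
try:
    a=knob(t,(255,170,290,222)); print(a[:2]); x,r=tri(t,a[0],s,b[0]); print("knob bed",B.T@(x-BED),r)
except Exception as e: print(e)
print(bot.sense()["tcp_pos"],bot.sense()["q"])
E
python3 look.py
python3 - <<'E'
import numpy as np,cv2
a=[]
for n,b in(("scene",(290,170,410,300)),("top",(215,130,335,240))):
    s=np.load(n+"1.npz");p=s["pixels"][b[1]:b[3],b[0]:b[2],::-1]; a.append(cv2.resize(p,(400,420),interpolation=cv2.INTER_CUBIC))
cv2.imwrite("pics/g2.png",cv2.convertScaleAbs(np.hstack(a),alpha=1.5))
E
```

```text
(array([342.5275, 223.5495]), array([338, 218,  10,  13,  91], dtype=int32))
scene0.npz old [ -0.7675  93.2161 106.156 ] [ -0.6841  92.7088 106.3323] 85
scene0.npz new [ -0.962   44.3639 106.4231] [ -0.7107  43.6873 106.4822] 85
top0.npz old [  0.0028  99.7047 107.5891] [  1.0382  99.9236 108.0268] 145
top0.npz new [  0.6231  50.5304 107.8108] [  0.5724  50.9182 108.2516] 145
(array([274.1019, 186.9907]), array([268, 182,  13,  11, 108], dtype=int32))
knob bed [-60.1094  49.5105  68.1939] [0.0169]
[533.5605  29.0081 204.1743] [-0.1526  0.3774  0.4844  1.9823 -0.8795  1.1436  0.6909]
```

View pics/g2.png

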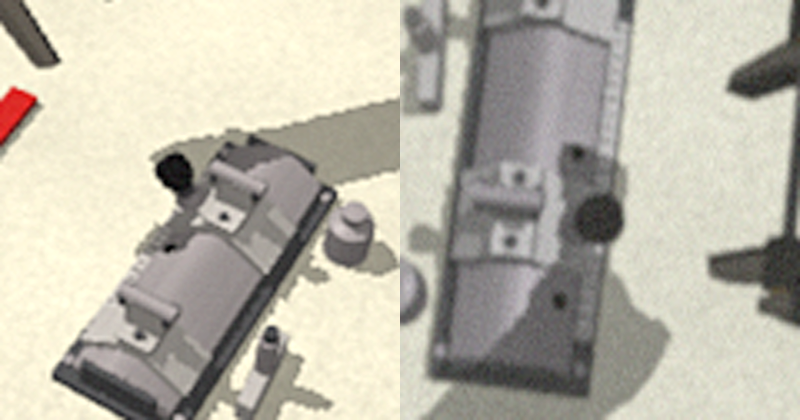

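The sliding support has moved 49.3 mm, with the roller at y≈50. The knob (left panel (174,172), right panel (599,218)) is at the same height as before, so the pin is home. Next is the bar.

```bash
cat > gov.py <<'E'
import sys; from h import *; from bench import bot
np.set_printoptions(precision=4,suppress=True)
x,y,z,az=map(float,sys.argv[1:5]); a=np.deg2rad(az); yy=np.array([np.cos(a),np.sin(a),0]); zz=np.array([0,0,-1.])
st=bot.sense(); M=np.stack([np.cross(yy,zz),yy,zz],1)
R0=rot(st["orientation"]); print(st["time"],st["tcp_pos"],"q",st["q"],"F",st["contact_force"],st["grip_width"],st["gripper_force"],"tool y az",np.rad2deg(np.arctan2(R0[1,1],R0[0,1])),"tilt",R0[:2,2])
print("delta",*delta(st,np.array([x,y,z]),M))
E
python3 gov.py 503 -248 150 -92.74
```

```text
6.3833 [533.5605  29.0081 204.1743] q [-0.1526  0.3774  0.4844  1.9823 -0.8795  1.1436  0.6909] F [ 0.2165  0.0977 -0.2845] 92.17201138992722 0.0 tool y az -7.932495190900071 tilt [0.0822 0.5709]
delta [-0.2588  0.0078 -0.1164] [-25.8601 -28.6081  81.9691]
```

{"name": "jog_arm", "arguments": {
  "targets": [
    [-0.259,0.008,-0.116,-25.9,-28.6,82,1],
    [-0.259,0.008,-0.116,-25.9,-28.6,82,1],
    [-0.259,0.008,-0.116,-25.9,-28.6,82,1],
    [-0.259,0.008,-0.116,-25.9,-28.6,82,1],
    [-0.259,0.008,-0.116,-25.9,-28.6,82,1],
    [-0.259,0.008,-0.116,-25.9,-28.6,82,1],
    [-0.259,0.008,-0.116,-25.9,-28.6,82,1],
    [-0.259,0.008,-0.116,-25.9,-28.6,82,1]
  ]
}}

```text
time: 7.05
tcp_pos: [500.0, -253.6, 146.3]
orientation: [-0.077, 0.966, 0.23, 0.088]
contact_force: [-0.5, 0.8, 0.7]
grip_width: 91.7
gripper_force: 0.0
```

```bash
python3 gov.py 503 -248 150 -92.74
```

```text
7.05 [ 500.0499 -253.6474  146.2923] q [-0.0982  0.5108  0.8412  1.9467 -0.7458  1.0007  0.0416] F [-0.4684  0.8326  0.6623] 91.65118999822526 0.0 tool y az -62.56204067703857 tilt [0.1353 0.1899]
delta [ 0.0058 -0.004  -0.0021] [ -9.2127 -10.0523  29.3856]
```

{"name": "jog_arm", "arguments": {
  "targets": [
    [0.004,-0.003,-0.003,-9.2,-10,29.4,1],
    [0.004,-0.003,-0.003,-9.2,-10,29.4,1],
    [0.004,-0.003,-0.003,-9.2,-10,29.4,1],
    [0.004,-0.003,-0.003,-9.2,-10,29.4,1],
    [0.004,-0.003,-0.003,-9.2,-10,29.4,1],
    [0.004,-0.003,-0.003,-9.2,-10,29.4,1],
    [0.004,-0.003,-0.003,-9.2,-10,29.4,1]
  ]
}}

```text
time: 7.63
tcp_pos: [504.5, -241.7, 150.9]
orientation: [-0.003, 1.0, -0.015, 0.002]
contact_force: [-0.3, -0.2, -0.4]
grip_width: 92.2
gripper_force: 0.0
```

```bash
python3 gov.py 503 -248 30 -92.74
```

```text
7.6333 [ 504.5387 -241.665   150.9095] q [-0.3945  0.5977  1.0699  1.9325 -0.6378  0.9975 -0.6262] F [-0.2921 -0.1569 -0.3507] 92.2047914470926 0.0 tool y az -91.68206727537742 tilt [0.0037 0.0067]
delta [-0.0018  0.0072  0.1209] [-0.3907 -0.199   1.0572]
```

{"name": "jog_arm", "arguments": {
  "targets": [
    [-0.002,0.006,0.03,-0.4,-0.2,1,1],
    [-0.002,0.006,0.07,-0.4,-0.2,1,1],
    [-0.002,0.006,0.1,-0.4,-0.2,1,1],
    [-0.002,0.006,0.12,-0.4,-0.2,1,1],
    [-0.002,0.006,0.12,-0.4,-0.2,1,1],
    [-0.002,0.006,0.12,-0.4,-0.2,1,1]
  ]
}}

```text
time: 8.13
tcp_pos: [502.0, -249.0, 31.9]
orientation: [-0.0, 1.0, -0.026, 0.0]
contact_force: [0.2, 0.5, -0.3]
grip_width: 92.0
gripper_force: 0.0
```

```bash
python3 gov.py 503 -248 4 -92.74
```

```text
8.1333 [ 502.0447 -248.9871   31.8887] q [-0.2557  0.757   0.8901  1.984  -0.827   0.8123 -0.5055] F [ 0.1574  0.4576 -0.2536] 91.97792203839478 0.0 tool y az -92.98841782377973 tilt [0.0009 0.0003]
delta [ 0.0009 -0.001   0.0279] [-0.0174 -0.0486 -0.2484]
```

{"name": "jog_arm", "arguments": {
  "targets": [
    [0,-0.001,0.014,0,0,0,1],
    [0,-0.001,0.024,0,0,0,1],
    [0,-0.001,0.027,0,0,0,1],
    [0,-0.001,0.027,0,0,0,1],
    [0,-0.001,0.027,0,0,0,0]
  ]
}}

```text
time: 8.55
tcp_pos: [503.7, -247.6, 5.6]
orientation: [0.0, 1.0, -0.026, 0.002]
contact_force: [0.3, -0.3, 0.5]
grip_width: 86.8
gripper_force: 0.0
```

{"name": "jog_arm", "arguments": {
  "targets": [
    [0,0,0,0,0,0,-1],
    [0,0,0,0,0,0,-1],
    [0,0,0,0,0,0,-1],
    [0,0,0,0,0,0,-1],
    [0,0,0,0,0,0,-1],
    [0,0,0,0,0,0,-1],
    [0,0,0,0,0,0,-1],
    [0,0,0,0,0,0,-1]
  ]
}}

```text
time: 9.22
tcp_pos: [503.5, -247.5, 5.4]
orientation: [0.0, 1.0, -0.026, 0.001]
contact_force: [0.2, -1.3, -0.7]
grip_width: 33.9
gripper_force: 0.0
```

```bash
python3 gov.py 503 -248 4 -92.74
```

```text
9.2167 [ 503.5417 -247.5463    5.4409] q [-0.2298  0.7932  0.8463  1.9874 -0.8729  0.7712 -0.4761] F [ 0.2074 -1.3473 -0.7447] 33.90485823974287 0.038876590551808476 tool y az -92.94658311752352 tilt [ 0.0028 -0.0007]
delta [-0.0005  0.0005  0.0014] [ 0.0332 -0.1638 -0.2065]
```

{"name": "jog_arm", "arguments": {
  "targets": [
    [0,0,0.001,0,0,0,-1],
    [0,0,0.001,0,0,0,-1],
    [0,0,0.001,0,0,0,-1],
    [0,0,0.001,0,0,0,-1]
  ]
}}

```text
time: 9.55
tcp_pos: [503.7, -247.8, 5.0]
orientation: [0.0, 1.0, -0.026, 0.002]
contact_force: [-1.3, 0.3, 5.4]
grip_width: 29.3
gripper_force: 30.0
```

```bash
python3 gov.py 503 -248 194 -92.74;  python3 - <<'E'
from h import *
from bench import optics
for n,b in(("top",(385,150,450,260)),("scene",(215,160,275,220))):
    s=optics.snapshot(n); print(n,bar(s,b[0],b[2],b[1],b[3])[0])
E
```

```text
9.55 [ 503.6664 -247.7769    4.9984] q [-0.2287  0.7938  0.8454  1.9872 -0.8742  0.7705 -0.4748] F [-1.2558  0.3488  5.3664] 29.26101384464743 30.001451075077057 tool y az -92.94933224710805 tilt [ 0.0033 -0.0006]
delta [-0.      0.0003 -0.189 ] [ 0.0233 -0.1912 -0.2093]
top ((444.63177490234375, -242.3426513671875), (27.52992820739746, 68.82366943359375), 86.22984313964844)
scene ((545.6493530273438, -248.25074768066406), (115.10868835449219, 36.82415008544922), 1.9919655323028564)
```

{"name": "jog_arm", "arguments": {
  "targets": [
    [0,0,-0.01,0,0,0,-1],
    [0,0,-0.03,0,0,0,-1],
    [0,0,-0.06,0,0,0,-1],
    [0,0,-0.1,0,0,0,-1],
    [0,0,-0.14,0,0,0,-1],
    [0,0,-0.175,0,0,0,-1],
    [0,0,-0.19,0,0,0,-1],
    [0,0,-0.19,0,0,0,-1]
  ]
}}

```text
time: 10.32
tcp_pos: [504.7, -248.4, 198.0]
orientation: [0.001, 1.0, -0.026, 0.004]
contact_force: [0.5, -0.6, -0.3]
grip_width: 29.6
gripper_force: 30.0
```

```bash
python3 gov.py 629.3 170.7 194 -98.13
```

```text
10.3167 [ 504.6816 -248.4428  197.9657] q [-0.4399  0.5453  1.1403  1.8939 -0.5727  1.0669 -0.6868] F [ 0.49   -0.5721 -0.3384] 29.58815433448716 29.999712109565735 tool y az -92.93879290501422 tilt [ 0.0089 -0.002 ]
delta [ 0.1029 -0.425   0.0042] [ 0.0672 -0.5183  5.1916]
```

{"name": "jog_arm", "arguments": {
  "targets": [
    [0.004,-0.016,0,0,0,0,-1],
    [0.012,-0.048,0,0,0,1,-1],
    [0.02,-0.083,0,0,0,1.5,-1],
    [0.029,-0.118,0,0,0,2,-1],
    [0.037,-0.153,0,0,0,2.5,-1],
    [0.045,-0.188,0,0,0,3,-1],
    [0.054,-0.223,0,0,-0.3,3.5,-1],
    [0.062,-0.258,0,0,-0.5,4,-1]
  ]
}}

```text
time: 10.98
tcp_pos: [577.4, 9.3, 192.7]
orientation: [0.0, 0.998, -0.061, -0.004]
contact_force: [1.1, 0.6, -0.3]
grip_width: 29.4
gripper_force: 30.0
```

```bash
python3 gov.py 629.3 170.7 194 -98.13
```

```text
10.9833 [577.3825   9.3181 192.7153] q [-0.8979  0.6184  1.1652  1.8497 -0.6321  1.1182 -1.1889] F [ 1.1308  0.6223 -0.2819] 29.403464389121083 29.998528361320496 tool y az -96.95560811506732 tilt [-0.0087  0.0001]
delta [ 0.032  -0.1665 -0.0017] [0.0607 0.4976 1.1741]
```

{"name": "jog_arm", "arguments": {
  "targets": [
    [0.008,-0.035,0,0,0,0,-1],
    [0.015,-0.07,0,0,0,0.5,-1],
    [0.022,-0.105,0,0,0,1,-1],
    [0.028,-0.14,0,0,0,1.2,-1],
    [0.032,-0.16,0,0,0,1.2,-1],
    [0.032,-0.16,0,0,0,1.2,-1],
    [0.032,-0.16,0,0,0,1.2,-1],
    [0.032,-0.16,0,0,0,1.2,-1]
  ]
}}

```text
time: 11.65
tcp_pos: [628.4, 160.5, 192.9]
orientation: [0.001, 0.997, -0.072, -0.004]
contact_force: [0.5, 0.0, 0.3]
grip_width: 29.7
gripper_force: 30.0
```

```bash
python3 gov.py 629.3 170.7 150 -98.13
python3 - <<'E'
from h import *
from bench import optics
a=[]
for n,b in(("scene",(280,130,440,310)),("top",(200,90,340,240))):
    s=optics.snapshot(n); np.savez(n+"2.npz",**s); p=s["pixels"][b[1]:b[3],b[0]:b[2],::-1]; a.append(cv2.resize(p,(400,430),interpolation=cv2.INTER_CUBIC))
cv2.imwrite("pics/g3.png",cv2.convertScaleAbs(np.hstack(a),alpha=1.5))
E
```

```text
11.65 [628.3673 160.4638 192.9133] q [-1.0212  0.7351  1.1199  1.6694 -0.7014  1.2057 -1.4445] F [0.4711 0.0099 0.2937] 29.672157936394452 29.999326765537262 tool y az -98.24491676295196 tilt [-0.0079 -0.0014]
delta [-0.0002 -0.0104  0.0429] [ 0.1429  0.4395 -0.1155]
```

View pics/g3.png

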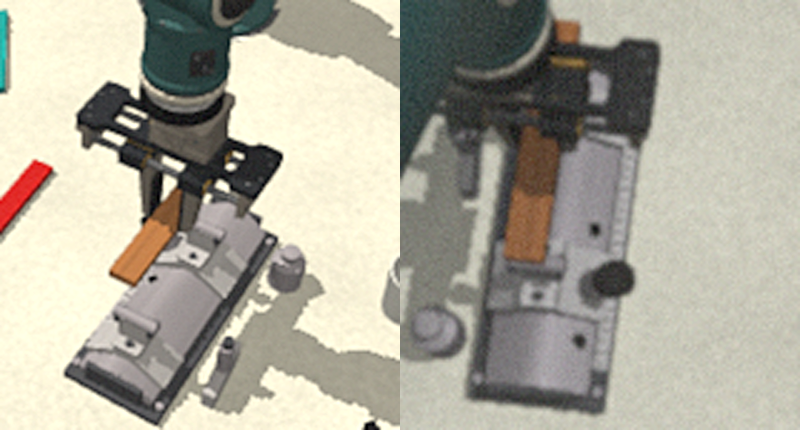

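Run:
```python
from h import *
t=dict(np.load("top2.npz"));s=dict(np.load("scene2.npz"))
tcp=np.array([628.37,160.46,192.9])
for n,S,bx_,hi in(("top",t,(225,130,262,190),1),("scene",s,(315,200,352,252),0)):
    hsv=cv2.cvtColor(S["pixels"],cv2.COLOR_RGB2HSV); m=np.zeros((400,640),bool)
    u0,v0,u1,v1=bx_; q=hsv[v0:v1,u0:u1]; m[v0:v1,u0:u1]=(q[...,1]>90)&(q[...,0]<20)
    C=cloud(S)[m]; C=C[(C[:,2]>180)&(C[:,2]<210)]; v,u=np.nonzero(m)
    P=(onplane(S,u.astype(float),v.astype(float),200.)-BED)@B
    T=(tcp-BED)@B
    print(n,m.sum(),"T",T,"along",np.percentile(P[:,1],[0,1,99,100]),"depth z",np.median(C[:,2]))
    D=(C-BED)@B; print("  depth along",np.percentile(D[:,1],[0,1,99,100]),"x med",np.median(D[:,0]))
```

```text
top 637 T [-10.24036591 -25.47421061 192.9       ] along [-31.22185947 -28.90534145  69.85412662  71.16863145] depth z 200.88344650593507
  depth along [-31.21144424 -28.35661067  69.69282282  70.38363163] x med -9.534876606310387
scene 478 T [-10.24036591 -25.47421061 192.9       ] along [-125.056127   -124.04823024    2.91939832   10.01654024] depth z 198.2323674092379
  depth along [-123.59278183 -121.74501629    1.42836075    6.76445427] x med -10.851040802706544
```

{"name": "jog_arm", "arguments": {
  "targets": [
    [0,-0.005,0.01,0.1,0.4,0,-1],
    [0,-0.009,0.03,0.1,0.4,0,-1],
    [0,-0.01,0.045,0.1,0.4,0,-1],
    [0,-0.01,0.055,0.1,0.4,0,-1],
    [0,-0.01,0.06,0.1,0.4,0,-1],
    [0,-0.01,0.06,0.1,0.4,0,-1],
    [0,-0.01,0.06,0.1,0.4,0,-1]
  ]
}}

```text
time: 12.33
tcp_pos: [630.6, 171.4, 134.3]
orientation: [-0.0, 0.997, -0.071, 0.001]
contact_force: [-0.5, -0.3, -0.1]
grip_width: 29.6
gripper_force: 30.0
```

```bash
python3 gov.py 629.4 170.7 115 -98.13
```

```text
12.3333 [630.5524 171.3716 134.3051] q [-1.004   0.7966  1.0612  1.708  -0.77    1.1126 -1.4172] F [-0.533  -0.2703 -0.1292] 29.5720533737281 29.999612867832184 tool y az -98.18238186403106 tilt [0.0015 0.0004]
delta [-0.0011  0.0008  0.0193] [-0.0345 -0.0831 -0.0524]
```

{"name": "jog_arm", "arguments": {
  "targets": [
    [-0.001,0.001,0.006,0,-0.1,0,-1],
    [-0.001,0.001,0.011,0,-0.1,0,-1],
    [-0.001,0.001,0.015,0,-0.1,0,-1],
    [-0.001,0.001,0.016,0,-0.1,0,-1],
    [-0.001,0.001,0.016,0,-0.1,0,-1]
  ]
}}

```text
time: 12.75
tcp_pos: [629.0, 171.2, 117.8]
orientation: [-0.0, 0.997, -0.071, -0.001]
contact_force: [-0.3, -0.7, -0.1]
grip_width: 29.3
gripper_force: 30.0
```

```bash
python3 gov.py 629.4 170.7 115 -98.13
```

```text
12.75 [629.0259 171.1547 117.7919] q [-0.9951  0.8127  1.0436  1.7197 -0.7875  1.0903 -1.4045] F [-0.2759 -0.6511 -0.0616] 29.338744972781345 29.999595880508423 tool y az -98.14281218160224 tilt [-0.001  0.001]
delta [0.0004 0.0004 0.0028] [-0.0472  0.0653 -0.0128]
```

{"name": "jog_arm", "arguments": {
  "targets": [
    [0,0,0.001,0,0,0,-1],
    [0,0,0.0015,0,0,0,-1],
    [0,0,0.002,0,0,0,-1],
    [0,0,0.002,0,0,0,-1]
  ]
}}

```text
time: 13.08
tcp_pos: [629.2, 171.2, 116.2]
orientation: [-0.001, 0.997, -0.071, -0.0]
contact_force: [0.6, 0.1, -0.2]
grip_width: 29.5
gripper_force: 30.0
```

```bash
python3 gov.py 629.4 170.7 115 -98.13
```

```text
13.0833 [629.2365 171.1634 116.1915] q [-0.994   0.8144  1.0418  1.7205 -0.7897  1.0876 -1.4031] F [ 0.6183  0.0849 -0.2491] 29.542001874204477 29.999628961086273 tool y az -98.14138726389542 tilt [-0.0004  0.0011]
delta [0.0002 0.0004 0.0012] [-0.0616  0.0341 -0.0114]
```

{"name": "jog_arm", "arguments": {
  "targets": [
    [0,0,0.0005,0,0,0,-1],
    [0,0,0.001,0,0,0,-1],
    [0,0,0.001,0,0,0,-1],
    [0,0,0.001,0,0,0,-1]
  ]
}}

```text
time: 13.42
tcp_pos: [629.3, 171.1, 115.2]
orientation: [-0.001, 0.997, -0.071, -0.0]
contact_force: [0.1, -0.1, -0.6]
grip_width: 29.3
gripper_force: 30.0
```

```bash
python3 gov.py 629.4 170.7 115 -98.13
```

```text
13.4167 [629.2759 171.1193 115.2056] q [-0.9934  0.8155  1.0408  1.721  -0.7908  1.0861 -1.4024] F [ 0.1411 -0.1157 -0.5755] 29.292921795674065 29.999772906303406 tool y az -98.14323108231619 tilt [-0.0004  0.0011]
delta [0.0002 0.0004 0.0002] [-0.0576  0.0302 -0.0132]
```

{"name": "jog_arm", "arguments": {
  "targets": [
    [0,0,0.0005,0,0,0,-1],
    [0,0,0.001,0,0,0,-1],
    [0,0,0.001,0,0,0,-1],
    [0,0,0.001,0,0,0,-1]
  ]
}}

```text
time: 13.75
tcp_pos: [629.3, 171.1, 115.0]
orientation: [-0.001, 0.997, -0.071, -0.0]
contact_force: [-1.9, 0.2, 3.9]
grip_width: 29.3
gripper_force: 30.0
```

```bash
python3 gov.py 629.4 170.7 115 -98.13
```

```text
13.75 [629.3229 171.1306 114.9952] q [-0.993   0.8157  1.0405  1.7212 -0.7917  1.086  -1.4017] F [-1.8576  0.2368  3.8816] 29.29974125260858 30.001046061515808 tool y az -98.14189792210027 tilt [-0.0004  0.0017]
delta [ 0.0001  0.0004 -0.    ] [-0.0925  0.0343 -0.0119]
```

Contact at 3.9 N. I release gently and retreat upward.

{"name": "jog_arm", "arguments": {
  "targets": [
    [0,0,0,0,0,0,-0.2],
    [0,0,0,0,0,0,0.2],
    [0,0,0,0,0,0,0.5],
    [0,0,0,0,0,0,0.5],
    [0,0,0,0,0,0,0.5],
    [0,0,0,0,0,0,0.5]
  ]
}}

```text
time: 14.25
tcp_pos: [629.2, 171.1, 114.0]
orientation: [-0.0, 0.997, -0.071, -0.0]
contact_force: [0.6, -0.0, -0.6]
grip_width: 67.2
gripper_force: 0.0
```

{"name": "jog_arm", "arguments": {
  "targets": [
    [0,0,-0.005,0,0,0,0.5],
    [0,0,-0.02,0,0,0,0.5],
    [0,0,-0.05,0,0,0,0.5],
    [0,0,-0.085,0,0,0,0.5],
    [0,0,-0.12,0,0,0,0.5],
    [0,0.04,-0.12,0,0,0,0.5],
    [0,0.08,-0.12,0,0,0,0.5],
    [0,0.12,-0.12,0,0,0,0.5]
  ]
}}

```text
time: 14.92
tcp_pos: [612.5, 51.2, 236.1]
orientation: [-0.001, 0.998, -0.07, 0.001]
contact_force: [0.8, -0.9, -0.8]
grip_width: 69.0
gripper_force: 0.0
```

{"name": "jog_arm", "arguments": {
  "targets": [
    [0,0.04,0,0,0,0,0.5],
    [0,0.08,0,0,0,0,0.5],
    [0,0.12,0,0,0,0,0.5],
    [0,0.16,0,0,0,0,0.5],
    [0,0.19,0,0,0,0,0.5],
    [0,0.19,0,0,0,0,0.5],
    [0,0.19,0,0,0,0,0.5]
  ]
}}

```text
time: 15.5
tcp_pos: [584.9, -138.6, 235.4]
orientation: [-0.001, 0.997, -0.074, 0.001]
contact_force: [0.7, 0.3, -0.4]
grip_width: 68.7
gripper_force: 0.0
```

Run:
```python
from h import *
from bench import optics
a=[]
np.set_printoptions(precision=1,suppress=True)
for n,b,w in(("scene",(290,190,410,310),(300,195,390,300)),("top",(205,100,335,240),(225,105,275,215))):
    s=optics.snapshot(n); np.savez(n+"3.npz",**s); p=s["pixels"][b[1]:b[3],b[0]:b[2],::-1]; a.append(cv2.resize(p,(400,430),interpolation=cv2.INTER_CUBIC))
    hsv=cv2.cvtColor(s["pixels"],cv2.COLOR_RGB2HSV); m=np.zeros((400,640),np.uint8); u0,v0,u1,v1=w; q=hsv[v0:v1,u0:u1]
    m[v0:v1,u0:u1]=(q[...,1]>100)&(q[...,0]<20); C=cloud(s); 
    v,u=np.nonzero(m); P=(onplane(s,u.astype(float),v.astype(float),122.)-BED)@B
    print(n,len(u),cv2.minAreaRect(P[:,:2].astype(np.float32)),np.median(C[m>0][:,2]))
    D=(C[m>0]-BED)@B; D=D[D[:,2]>117]; print(" depth top",cv2.minAreaRect(D[:,:2].astype(np.float32)))
    lo=D[D[:,1]<-60][:,2].mean(); h=D[D[:,1]>10][:,2].mean(); print(" z far/near",lo,h)
cv2.imwrite("pics/g4.png",cv2.convertScaleAbs(np.hstack(a),alpha=1.5))
```

```text
scene 681 ((-86.69795989990234, -28.580520629882812), (207.6380157470703, 191.733642578125), 0.05180920287966728) 120.73406783456437
 depth top ((86.27099609375, -266.2884216308594), (88.30876922607422, 697.9050903320312), 19.811168670654297)
 z far/near 134.34269958021292 120.73535132155985
top 943 ((0.9142417907714844, -22.83661651611328), (186.654296875, 30.631683349609375), 89.87826538085938) 122.07939488216209
 depth top ((-55.88410186767578, 92.42715454101562), (102.92095184326172, 433.4411926269531), 26.001657485961914)
 z far/near 122.03273623205942 137.99934541483563
```

View pics/g4.png

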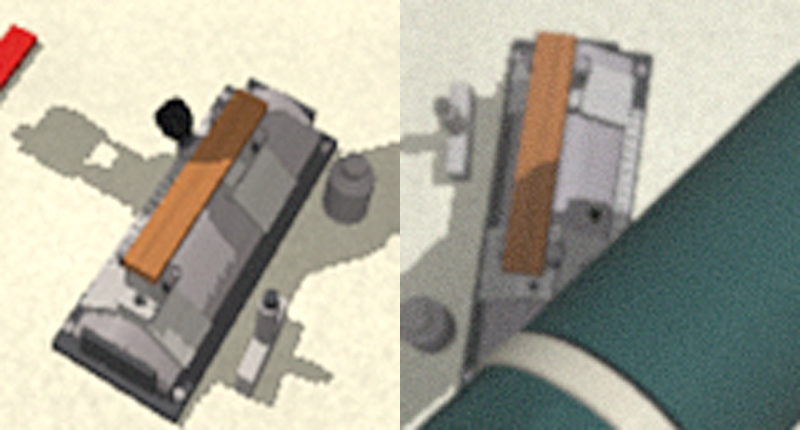

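The bar lies flat across both rollers and square: 89.9° to the bed, top height 122 mm. After correcting each camera's offset, its centre is about x −1, y −24 to −25 in the bed frame, against a target of −25. The knob is unchanged at scene pixel (342,223), and the weight and loading nose look undisturbed. Handing in.

```bash
python3 -c "
from bench import ticket
print(ticket.sign_off())"
```

```text
the job is handed in; nothing more can be done
None
```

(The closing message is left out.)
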